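# Sweep the reel stand clear and load a ribbon reel

## Task

Ready the ribbon stand for the next batch of gift boxes: pick up the scraper block and with it wipe all three loose board offcuts off the stand's raised plate into its catch tray (keep the gripper's fingers off the offcuts), then stand the scraper upright on the table. After that lower the ribbon reel over the stand's spindle, without dropping it, until its flange lies flat on the cleared plate, and leave the other things on the table where they are.

Things in the scene. Friction and masses are not known exactly. Their poses are not given: they have to be found in the camera images.
- stand: Fixed ribbon stand, origin on the table under it. Raised light grey plate, top 60 mm up, spans local x -80..80 mm between two aluminium side lips (10 mm wide, 12 mm above the plate) and y -145..150 mm, both y ends open. Spindle at (0, 95) mm. Beyond the y = -145 end lies the steel catch tray: inside x -84..84, y -145..-265 mm, walls 45 mm above the table. Wipe along -y, away from the spindle.
- spindle (a point): Foot of the spindle's axis on the plate's top surface (60 mm above the table); axes as the stand. Spindle: plain steel, 18 mm diameter, 40 mm tall, tapered tip.
- tray (a point): Centre of the catch tray's inner floor, 6 mm above the table (54 mm below the plate's top); axes as the stand.
- offcut_a: Loose brown solid-board offcut, 60 x 28 x 10 mm (x, y, z), on the plate; origin at the centre of its underside. About 30 g. The three offcuts lie at stand y about 2, -55 and -112 mm (any order), up to 35 mm off the centre line. The blade, set across the plate with its centre 31 to 34 mm from the spindle's axis, lands behind them all.
- offcut_b: The same, a plain strip 68 x 24 x 10 mm.
- offcut_c: The same, L-shaped, 60 x 30 x 10 mm overall.
- scraper: Scraper standing on the table, left or right of the stand (the reel is on the other side). Grey blade block 130 x 30 x 30 mm (x, y, z), on it a wooden handle 60 mm long (x), 24 mm thick (y), from 30 to 85 mm up. Origin at the centre of its underside. It wipes with its long upright faces (+-y); grip the handle from above, across y. About 0.25 kg.
- reel: Ribbon reel standing on the table, axis z, origin at the centre of its underside. Flange 120 mm diameter, 6 mm thick; grey winding 100 mm diameter up to 40 mm; brown tube core, 40 mm outer diameter, bare from 40 to 80 mm (grip it there). Through bore 24 mm diameter. About 0.3 kg.
- gift_box: Bystander: closed lime gift box 90 x 90 x 120 mm, beyond the stand. Leave alone.
- tape_roll: Bystander: roll of paper tape lying flat, 100 mm diameter, 25 mm high, on the robot's side of the stand. Leave alone.
- ruler: Bystander: wooden ruler 200 x 30 x 4 mm lying on the robot's side of the stand. Leave alone.
- glue: Bystander: white bottle 150 mm tall beyond the stand. Leave alone.
- pen_cup: Bystander: black cup 100 mm tall beyond the stand. Leave alone.
- notepad: Bystander: pad of paper 130 x 90 x 15 mm beyond the stand. Leave alone.

How it is judged (in metres and radians):
On the way, in this order (a step that is already met when the one before it is completed fails the run):
1. the held scraper is down on the plate, between its lips (contact force between the fingers and scraper above 1 N and z of scraper in the frame of spindle between -0.006 and 0.009 m and x of scraper in the frame of stand between -0.06 and 0.06 m and y of scraper in the frame of stand between -0.15 and 0.09 m), for 0.1 s.
2. all three offcuts are in the catch tray, the scraper still held (x of offcut_a in the frame of tray between -0.085 and 0.085 m and y of offcut_a in the frame of tray between -0.065 and 0.061 m and z of offcut_a in the frame of tray between -0.01 and 0.042 m and x of offcut_b in the frame of tray between -0.085 and 0.085 m and y of offcut_b in the frame of tray between -0.065 and 0.061 m and z of offcut_b in the frame of tray between -0.01 and 0.042 m and x of offcut_c in the frame of tray between -0.085 and 0.085 m and y of offcut_c in the frame of tray between -0.065 and 0.061 m and z of offcut_c in the frame of tray between -0.01 and 0.042 m and contact force between the fingers and scraper above 1 N), for 0.1 s.
3. the scraper stands upright on the table, released, before the reel is mounted (height (world z) of scraper below 0.006 m and angle between scraper's own z axis and vertical below 0.1 rad and contact force between the fingers and scraper below 0.1 N and distance between reel and spindle above 0.03 m), for 0.1 s.
At the end, for the whole second after the job is handed in: All offcuts in the tray (at least 12 mm below the plate's top); scraper upright on the table (within 6 mm, tilt under 0.1 rad); reel within 6 mm of the spindle's axis, flange on the plate (within 4 mm, tilt under 0.05 rad); both at rest (x of offcut_a in the frame of tray between -0.085 and 0.085 m and y of offcut_a in the frame of tray between -0.065 and 0.061 m and z of offcut_a in the frame of tray between -0.01 and 0.042 m and x of offcut_b in the frame of tray between -0.085 and 0.085 m and y of offcut_b in the frame of tray between -0.065 and 0.061 m and z of offcut_b in the frame of tray between -0.01 and 0.042 m and x of offcut_c in the frame of tray between -0.085 and 0.085 m and y of offcut_c in the frame of tray between -0.065 and 0.061 m and z of offcut_c in the frame of tray between -0.01 and 0.042 m and height (world z) of scraper below 0.006 m and angle between scraper's own z axis and vertical below 0.1 rad and horizontal distance between reel and spindle below 0.006 m and z of reel in the frame of spindle between -0.004 and 0.004 m and angle between reel's own z axis and vertical below 0.05 rad and linear speed of each of reel, scraper below 0.02 m/s); the robot touches nothing.
It fails at once if the gripper's fingers touch an offcut (contact force between the fingers and offcut_a above 0.3 N or contact force between the fingers and offcut_b above 0.3 N or contact force between the fingers and offcut_c above 0.3 N).
It fails at once if the reel is dropped: let go over the spindle while more than 15 mm above the plate (contact force between the fingers and reel below 0.05 N and horizontal distance between reel and spindle below 0.03 m and z of reel in the frame of spindle above 0.015 m).
It fails at once if another thing on the table is shifted by more than 30 mm (distance of any of gift_box, tape_roll, ruler, glue, pen_cup, notepad from where it was at the start of the episode above 0.03 m).
It also fails if it takes over 72 s, if anything falls off the work surface, if the arm or the gripper's body presses on something with over 40 N, if the wrist force passes 120 N, or if a joint passes its speed limit or range.

## Robot

A 6-joint arm with a two-finger parallel gripper is mounted at the origin on the work surface. World frame = base frame: x ahead of the robot, y to its left, z up, the work surface at z = 0. Lengths are in mm, angles in rad, forces in N, time in s.
With the tool pointing down it reaches from about 325 to 900 mm from the base axis. Payload 6.1 kg.
Tool frame: the origin (TCP) lies midway between the tips of the shut fingers; the grasp point (between the pads) lies 19 mm behind it (robot.grip_point_offset is the z of the grasp point in the tool frame, in mm); z points along the fingers, y is the line along which they close (so a half turn about z gives the same grasp; the last joint's range is limited). The gripper opens to 87 mm and grips with 3 to 60 N. Pads are 19 mm wide; open, the fingers measure 117 mm over their backs; the gripper's body (75 mm by 190 mm) begins 51 mm behind the grasp point.
Start: joints at [0.993, 0.22, 1.526, -0, 1.395, -0.126], TCP at [272.863, 562.282, 222.538] pointing down, gripper open.
Joint ranges: [-2.98, 2.98], [-0.91, 2.08], [0.09, 2.57], [-1.24, 4.39], [0.2, 2.65], [-2.68, 2.68]. Speed limits (rad/s): [2.57, 2.57, 3.01, 3.14, 3.14, 3.14].

## Interface

Orientations are given as [roll, pitch, yaw] about the fixed x, y, z axes, in that order (R = Rz(yaw) Ry(pitch) Rx(roll)).
In Python, from rig import robot gives the robot as it stands.
- The arm moves only by the shell command python3 steer.py FILE [OPENING] [FORCE], which reads ROWS from the file FILE. ROWS is a JSON object whose key "motion" holds a list of rows, 1 to 12 of them, each of 6 numbers: dx, dy, dz in shares of the most that a row can go, 1 being 62.5 mm, then a rotation vector rx, ry, rz in units of 0.2 rad; each row shifts and turns the commanded pose from where the row before left it, along the tool's axes as they then stand; what a row does not reach is not made up. A row lasts 1/8 s, in which the tool goes at most 62.5 mm and 0.188 rad, less where a joint would pass 70% of its speed; a pose out of reach is approached as far as the arm can. OPENING is the finger opening in mm, set as the command begins (- or left out keeps the last). The fingers move at their own pace and stop on an object; FORCE is the grip in N (left out, the last holds). Time passes only in rows, so rows that do not move let the fingers close. It prints the time, the measured TCP pose, the force, the opening and the grip force at its end. Input that does not fit is refused with a message, and nothing moves.
- robot.read_state(): the state, without advancing time (a new reading comes with each control period).
- robot.snapshot(name): name is "scene" or "top" or "wrist"; returns the picture (400x640x3 uint8, red, green, blue); there is no depth.
- robot.camera_model(name): a dict with "fx", "fy", "cx", "cy" (pixels), "T" (4x4, takes a point from camera to world coordinates); the wrist camera has in their place "T_tool_cam" (4x4, takes a point from camera to tool coordinates, whose origin is the TCP and whose axes are the flange's). Camera axes: x right, y up, looking along -z (the intrinsics and any distortion apply to the point x, -y, -z); pixel columns grow to the right and rows downward; lengths in mm; the calibration is good to about 2 mm. A picture is of the moment at which its call begins: read the wrist's pose just before it. camera_model takes no time and is no camera call.
- robot.job_done(): hands the job in; it is judged then, once.
The state is a dict: "clock": time; "qpos": joint angles; "dq": joint speeds; "effort": joint torques, N m; "tcp_pos": TCP position; "eef_rot": TCP orientation; "contact_force": force on the tool from outside, world axes, zero at the start; "moment": the same for the moment, N m; "grip_width": finger opening in mm; "grip_force": force on a finger pad.
Only numpy, scipy, OpenCV 4.12 (cv2) and the standard library are available. Lean on these libraries where they do the work, as an engineer would, in place of code of your own. Each camera call takes 0.05 s, during which the arm holds its last target. There are 200 camera calls.

## Working session

There is one attempt and no reset: what is moved stays moved. The work goes in short steps, Python scripts to look and compute and a shell command to move; the robot and the scene stay as the last step left them, time stands still between calls to the robot, and variables do not carry over. Pictures are saved under pics/ and viewed, at most 10 in all, crops included, and the job is handed in when it is done.

```bash
ls; mkdir -p pics
python3 - <<'E'
from rig import robot
import cv2,numpy as np
for n in("scene","top"):
    im=robot.snapshot(n); cv2.imwrite(f"pics/{n}0.png",im[:,:,::-1])
    c=robot.camera_model(n); print(n,{k:(np.round(v,3).tolist() if not isinstance(v,(int,float,str)) else v) for k,v in c.items()})
print(robot.camera_model("wrist")); print(robot.read_state())
E
```

```text
pics
rig.py
steer.py
scene {'fx': 446.67796416226895, 'fy': 446.67796416226895, 'cx': 329.87220828682587, 'cy': 203.71119694713602, 'T': [[-0.837, -0.329, 0.438, 1048.486], [0.548, -0.514, 0.66, 778.444], [0.008, 0.792, 0.61, 794.728], [0.0, 0.0, 0.0, 1.0]]}
top {'fx': 452.83063188855675, 'fy': 452.83063188855675, 'cx': 318.4664058282901, 'cy': 198.49370793602662, 'T': [[0.027, 0.997, -0.074, 485.778], [-1.0, 0.027, 0.001, -2.211], [0.003, 0.074, 0.997, 1164.665], [0.0, 0.0, 0.0, 1.0]]}
{'fx': 301.87321641011954, 'fy': 301.87321641011954, 'cx': 317.40720883979156, 'cy': 202.057178503018, 'T_tool_cam': array([[ 7.03120386e-04,  9.62050804e-01,  2.72869486e-01,
         7.46973294e+01],
       [ 9.99999743e-01, -6.39099517e-04, -3.23502648e-04,
         5.28312740e-01],
       [-1.36835226e-04,  2.72869643e-01, -9.62051006e-01,
        -1.61794724e+02],
       [ 0.00000000e+00,  0.00000000e+00,  0.00000000e+00,
         1.00000000e+00]])}
{'clock': 0.1, 'qpos': array([ 9.92900670e-01,  2.21125484e-01,  1.52749783e+00, -1.68703060e-05,
        1.39470332e+00, -1.26067976e-01]), 'dq': array([-0.00045918, -0.00176442, -0.00317432, -0.00159124,  0.00206159,
       -0.00038969]), 'effort': array([ 2.89341715e-04, -4.95948851e+01, -3.88518333e+01,  7.01722736e-02,
        5.16018667e-02, -5.71886653e-05]), 'tcp_pos': array([272.56431392, 561.81412753, 221.55954796]), 'eef_rot': array([-3.13987035e+00, -2.01547695e-04,  2.68976777e+00]), 'contact_force': array([-0.05591689, -0.75665956, -0.73210965]), 'moment': array([0.02104459, 0.07990202, 0.00514049]), 'grip_force': 0.0, 'grip_width': 86.82793786933016}
```

View pics/top0.png

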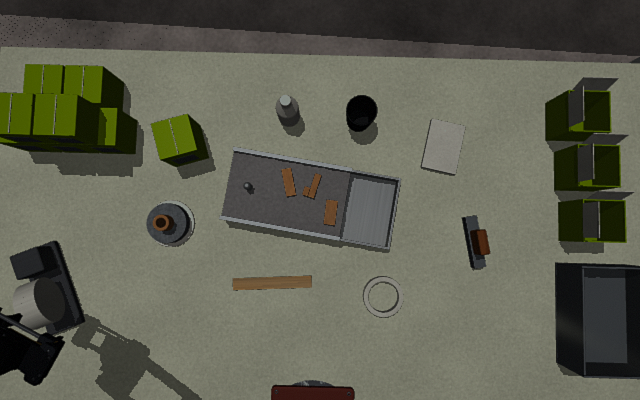

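View pics/scene0.png

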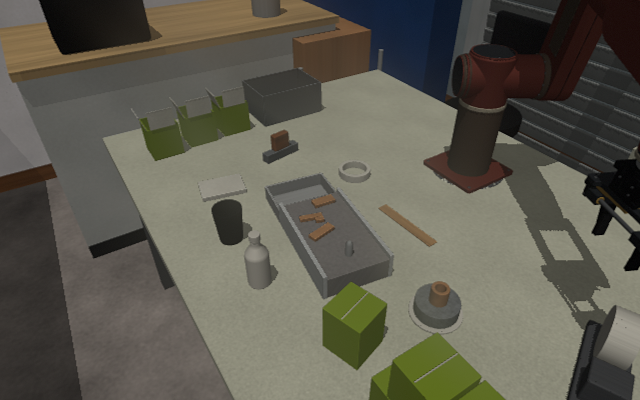

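Top view: the spindle is at about (248,187), the tray at right around (370,212), the scraper at (475,242) and the reel at (170,223). The scene view agrees. I'll enlarge the top view to measure.

Run:
```python
import cv2
im=cv2.imread("pics/top0.png")
c=cv2.resize(im[140:280,210:410],None,fx=4,fy=4,interpolation=cv2.INTER_CUBIC)
c=cv2.convertScaleAbs(c,alpha=1.6); cv2.imwrite("pics/c1.png",c)
a=cv2.resize(im[200:280,455:505],None,fx=6,fy=6,interpolation=cv2.INTER_CUBIC)
b=cv2.resize(im[190:270,135:205],None,fx=6,fy=6,interpolation=cv2.INTER_CUBIC)
cv2.imwrite("pics/c2.png",cv2.convertScaleAbs(cv2.hconcat([a,b]),alpha=1.6))
```

```text
(no output)
```

View pics/c1.png

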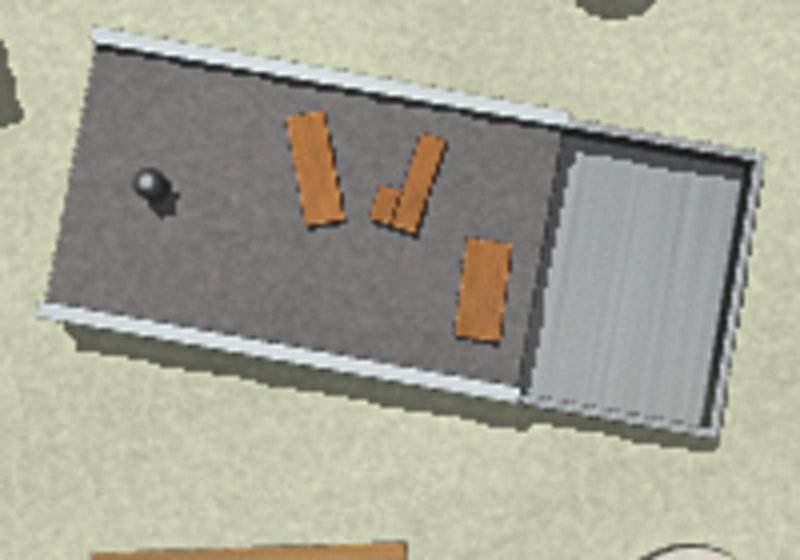

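View pics/c2.png

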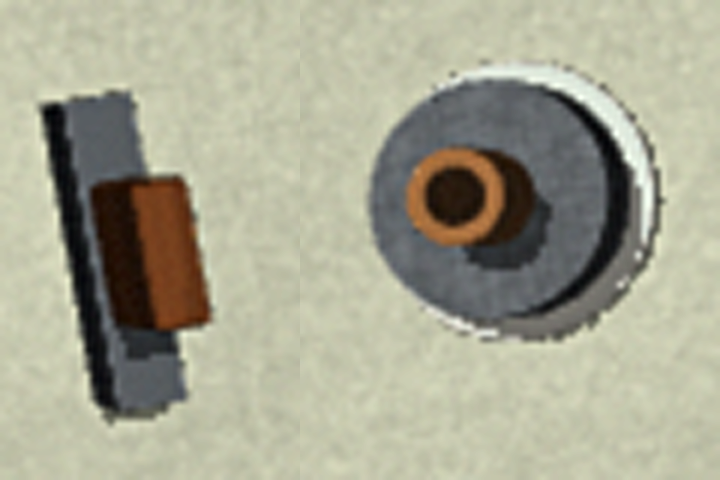

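The crops show the lip corners, the spindle tip at (149,183), the scraper handle top corners at about (133,183), (184,177), (211,320) and (158,329), and the reel's bore at (155,197) in its own part. Now I'll cast rays.

```bash
cat > h.py <<'E'
import numpy as np,cv2
from scipy.spatial.transform import Rotation as R
from rig import robot
def cast(c,T,px,z):
    px=np.atleast_2d(px).astype(float)
    d=np.c_[(px[:,0]-c['cx'])/c['fx'],-(px[:,1]-c['cy'])/c['fy'],-np.ones(len(px))]@T[:3,:3].T
    return T[:3,3]+d*((z-T[2,3])/d[:,2])[:,None]
def top(px,z):
    c=robot.camera_model("top"); return cast(c,np.array(c['T']),px,z)
def tool():
    s=robot.read_state(); M=np.eye(4); M[:3,:3]=R.from_euler('xyz',s['eef_rot']).as_matrix(); M[:3,3]=s['tcp_pos']; return M,s
def wrist(px,z,M):
    c=robot.camera_model("wrist"); return cast(c,M@c['T_tool_cam'],px,z)
def project(P,M):
    c=robot.camera_model("wrist"); T=np.linalg.inv(M@c['T_tool_cam']); p=T[:3,:3]@np.array(P)+T[:3,3]
    return c['cx']-c['fx']*p[0]/p[2], c['cy']+c['fy']*p[1]/p[2]
def to(P,yaw,xyz=None):
    "delta in tool axes to reach world P with tool down, yaw"
    M,s=tool(); W=R.from_euler('xyz',[np.pi,0,yaw]).as_matrix()
    return np.round(M[:3,:3].T@(np.array(P)-M[:3,3]),1), np.round(R.from_matrix(M[:3,:3].T@W).as_rotvec(),3)
E
python3 - <<'E'
from h import *
c1=lambda a:np.array(a)/4+[210,140]-.4
c2=lambda a:np.array(a)/6+[455,200]-.4
L=top(c1([[95,27],[568,113],[38,317],[518,403]]),72);print("lip",L.round(1))
y=L[0]-L[1]+L[2]-L[3]; yaw=np.arctan2(-y[0],y[1])
x=L[0]-L[2]+L[1]-L[3]; print("yaw",yaw,np.arctan2(x[1],x[0]),np.linalg.norm(L[0]-L[1]),np.linalg.norm(L[0]-L[2]))
r=R.from_euler('z',yaw).as_matrix(); o=L.mean(0)-r@[0,2.5,0]; print("origin",o,"spindle",o+r@[0,95,0],"tip",top(c1([149,183]),98))
print("tray corners",top(c1([[762,155],[716,437]]),45), o+r@[87,-268,0],o+r@[-87,-268,0])
H=top(c2([[133,183],[184,177],[211,320],[158,329]]),85);print("handle",H.round(1),H.mean(0))
d=H[0]+H[1]-H[2]-H[3];print("handle axis ang",np.arctan2(d[1],d[0]))
B=top(c2([[66,100],[130,92],[185,400],[113,412]]),30);print("blade",B.round(1),B.mean(0))
print("reel",top(np.array([155,197])/6+[135,190]-.4,80), "white", top(np.array([215,200])/6+[135,190]-.4,40))
M,s=tool();print(M)
E
```

```text
lip [[689.  208.   72. ]
 [644.  -81.5  72. ]
 [511.5 235.1  72. ]
 [467.6 -55.2  72. ]]
yaw -0.15204354372089673 -0.14973988670901997 293.0068050329275 179.5996970895798
origin [577.66970996  74.11827366  72.        ] spindle [592.05825948 168.02231852  72.        ] tip [[591.80163009 167.28518688  98.        ]]
tray corners [[ 624.89183333 -204.73876827   45.        ]
 [ 449.62875087 -178.78671395   45.        ]] [ 623.07519031 -203.96686143   72.        ] [ 451.08251866 -177.61309705   72.        ]
handle [[ 500.9 -381.7   85. ]
 [ 503.8 -402.    85. ]
 [ 447.7 -412.6   85. ]
 [ 443.6 -391.6   85. ]] [ 474.01601807 -396.98455372   85.        ]
handle axis ang 0.17948156693097544
blade [[ 535.6 -373.    30. ]
 [ 539.6 -399.8   30. ]
 [ 412.5 -422.7   30. ]
 [ 406.8 -392.8   30. ]] [ 473.61041919 -397.0706335    30.        ]
reel [[498.98199335 373.11017836  80.        ]] white [[498.89762859 362.13424907  40.        ]]
[[-8.99651823e-01  4.36607061e-01 -9.33293450e-04  2.72564314e+02]
 [ 4.36608012e-01  8.99650659e-01 -1.46147516e-03  5.61814128e+02]
 [ 2.01547693e-04 -1.72230219e-03 -9.99998497e-01  2.21559548e+02]
 [ 0.00000000e+00  0.00000000e+00  0.00000000e+00  1.00000000e+00]]
```

```bash
python3 -c "
from h import *
print(to([474,-397,222],0.179))"
```

```text
(array([-599.8, -774.7,    0.8]), array([-1.000e-03,  2.000e-03,  2.511e+00]))
```

Units first: shifts go in shares of 62.5 mm and turns go in units of 0.2 rad. So -48.4 mm is -0.7744, -37.5 mm is -0.6.

```bash
echo '{"motion": [[-0.6,-0.7744,0,0,0,0],[-0.6,-0.7744,0,0,0,0],[-0.6,-0.7744,0,0,0,0],[-0.6,-0.7744,0,0,0,0],[-0.6,-0.7744,0,0,0,0],[-0.6,-0.7744,0,0,0,0],[-0.6,-0.7744,0,0,0,0],[-0.6,-0.7744,0,0,0,0]]}' > mv.in && python3 steer.py mv.in
echo '{"motion": [[-0.6,-0.7744,0,0,0,0],[-0.6,-0.7744,0,0,0,0],[-0.6,-0.7744,0,0,0,0],[-0.6,-0.7744,0,0,0,0],[-0.6,-0.7744,0,0,0,0],[-0.6,-0.7744,0,0,0,0],[-0.6,-0.7744,0,0,0,0],[-0.6,-0.7744,0,0,0,0]]}' > mv.in && python3 steer.py mv.in
echo '{"motion": [[0,0,0,0,0,0.94],[0,0,0,0,0,0.94],[0,0,0,0,0,0.94],[0,0,0,0,0,0.94],[0,0,0,0,0,0.94],[0,0,0,0,0,0.94],[0,0,0,0,0,0.94],[0,0,0,0,0,0.94],[0,0,0,0,0,0.94],[0,0,0,0,0,0.94]]}' > mv.in && python3 steer.py mv.in
echo '{"motion": [[0,0,0,0,0,0.94],[0,0,0,0,0,0.94],[0,0,0,0,0,0.94],[0,0,0,0,0,0.33],[0,0,0,0,0,0]]}' > mv.in && python3 steer.py mv.in
python3 -c "
from h import *
print(to([474,-397,222],0.179),tool()[1]['qpos'])"
```

```text
clock: 1.1
tcp_pos: [373.6, 81.1, 222.5]
eef_rot: [3.141, 0.001, 2.69]
contact_force: [1.2, -0.0, -0.5]
grip_width: 86.9
grip_force: 0.0
clock: 2.1
tcp_pos: [474.5, -398.2, 222.0]
eef_rot: [3.141, -0.001, 2.689]
contact_force: [0.4, 0.1, 0.3]
grip_width: 87.0
grip_force: 0.0
clock: 3.35
tcp_pos: [474.3, -396.1, 221.9]
eef_rot: [-3.14, -0.0, 0.809]
contact_force: [0.7, 0.0, 0.6]
grip_width: 86.7
grip_force: 0.0
clock: 3.98
tcp_pos: [474.4, -396.2, 222.0]
eef_rot: [-3.141, 0.0, 0.187]
contact_force: [0.6, -0.3, 0.3]
grip_width: 87.3
grip_force: 0.0
(array([-0.5,  0.8,  0. ]), array([-0.001,  0.   ,  0.008])) [-8.23316187e-01  2.05042626e-01  1.54534914e+00  1.62773326e-05
  1.39211990e+00  5.60463129e-01]
```

Run:
```python
from h import *
M,s=tool(); im=robot.snapshot("wrist")[:,:,::-1].copy(); cv2.imwrite("pics/w1.png",im)
hsv=cv2.cvtColor(im,cv2.COLOR_BGR2HSV); m=cv2.inRange(hsv,(0,110,30),(18,255,255))
for c in cv2.findContours(m,cv2.RETR_EXTERNAL,2)[0]:
    if cv2.contourArea(c)>500:
        r=cv2.minAreaRect(c); print(r); b=wrist(cv2.boxPoints(r),85,M); print(b.round(1),b.mean(0))
print(project([473.8,-397,85],M))
```

```text
((318.5, 189.5), (61.0, 23.0), 90.0)
[[ 506.2 -379.1   85. ]
 [ 510.5 -401.5   85. ]
 [ 447.9 -414.1   85. ]
 [ 443.4 -390.4   85. ]] [ 477.02160964 -396.27509715   85.        ]
(np.float64(318.6047746650819), np.float64(193.51278947649743))
```

View pics/w1.png

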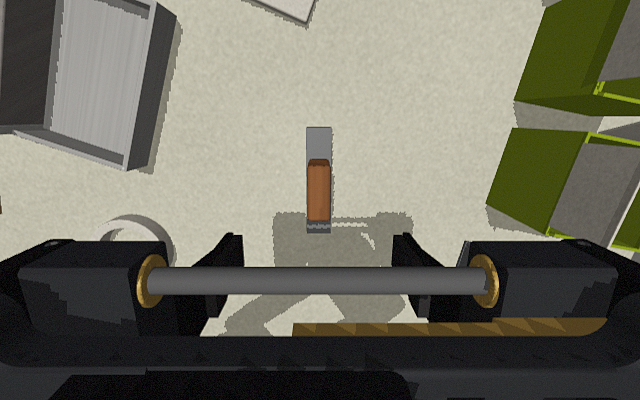

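The handle is at about (318,190), square to the fingers and centred. I'll descend and grip.

```bash
echo '{"motion": [[0,0,0.8,0,0,0],[0,0,0.8,0,0,0],[0,0,0.64,0,0,0],[0,0,0.416,0,0,0],[0,0,0.16,0,0,0],[0,0,0,0,0,0]]}' > mv.in && python3 steer.py mv.in
echo '{"motion": [[0,0,0,0,0,0],[0,0,0,0,0,0],[0,0,0,0,0,0],[0,0,0,0,0,0],[0,0,0,0,0,0],[0,0,0,0,0,0]]}' > mv.in && python3 steer.py mv.in 10 45
echo '{"motion": [[0,0,-0.08,0,0,0],[0,0,-0.48,0,0,0],[0,0,-0.8,0,0,0],[0,0,-0.88,0,0,0],[0,0,0,0,0,0]]}' > mv.in && python3 steer.py mv.in
python3 - <<'E'
from h import *
M,s=tool(); print(s['grip_force'],s['qpos'],M.round(3))
S=np.array([592,167.6]); y=-0.151; r=np.array([[np.cos(y),-np.sin(y)],[np.sin(y),np.cos(y)]])
for yy in (62.5,-148): print(yy, S+r@[0,yy-95])
P=S+r@[0,62.5-95]
print(to([*P,200],y))
im=robot.snapshot("wrist"); cv2.imwrite("pics/w2.png",im[:,:,::-1])
E
```

```text
clock: 4.78
tcp_pos: [474.4, -396.2, 46.3]
eef_rot: [-3.141, 0.0, 0.187]
contact_force: [0.3, 0.7, 0.4]
grip_width: 87.2
grip_force: 0.0
clock: 5.52
tcp_pos: [474.5, -396.3, 46.5]
eef_rot: [-3.141, 0.0, 0.186]
contact_force: [-0.4, 0.0, -0.8]
grip_width: 35.0
grip_force: 0.0
clock: 6.15
tcp_pos: [477.0, -398.9, 192.9]
eef_rot: [3.133, -0.006, 0.186]
contact_force: [-0.4, -0.0, -3.7]
grip_width: 23.5
grip_force: 44.7
44.74946307018399 [-8.23221872e-01  2.25793099e-01  1.57662852e+00  5.76640831e-05
  1.32851331e+00  5.61200526e-01] [[ 9.83000e-01  1.85000e-01  7.00000e-03  4.77024e+02]
 [ 1.85000e-01 -9.83000e-01 -8.00000e-03 -3.98907e+02]
 [ 6.00000e-03  9.00000e-03 -1.00000e+00  1.92879e+02]
 [ 0.00000e+00  0.00000e+00  0.00000e+00  1.00000e+00]]
62.5 [587.11112807 135.46981277]
-148 [555.44628063 -72.63493834]
(array([ 207.2, -504.6,  -10.5]), array([ 0.008, -0.007,  0.337]))
```

The fingers were still closing when the lift began, so the grip may be too high on the handle. I'll lower until contact and regrip.

To row units: 40 mm is 0.64, 15 mm is 0.24.

```bash
echo '{"motion": [[0,0,0,0,0,0],[0,0,0,0,0,0]]}' > mv.in && python3 steer.py mv.in
echo '{"motion": [[0,0,0.64,0,0,0],[0,0,0.64,0,0,0],[0,0,0.24,0,0,0],[0,0,0,0,0,0],[0,0,0,0,0,0]]}' > mv.in && python3 steer.py mv.in
for i in 1 2; do echo '{"motion": [[0,0,0.096,0,0,0],[0,0,0,0,0,0]]}' > mv.in && python3 steer.py mv.in | egrep 'tcp|force|rot'; done
```

```text
clock: 6.45
tcp_pos: [473.4, -395.2, 183.8]
eef_rot: [-3.138, 0.003, 0.186]
contact_force: [-0.0, -0.5, -3.7]
grip_width: 23.6
grip_force: 44.7
clock: 7.08
tcp_pos: [475.5, -397.3, 93.3]
eef_rot: [3.139, -0.001, 0.186]
contact_force: [0.2, -0.9, -2.8]
grip_width: 23.6
grip_force: 44.7
tcp_pos: [474.7, -396.5, 85.9]
eef_rot: [3.141, -0.0, 0.186]
contact_force: [0.3, -0.3, -3.0]
grip_force: 44.7
tcp_pos: [474.2, -396.0, 78.9]
eef_rot: [-3.141, 0.001, 0.186]
contact_force: [0.5, 0.2, -3.3]
grip_force: 44.7
```

View pics/w2.png

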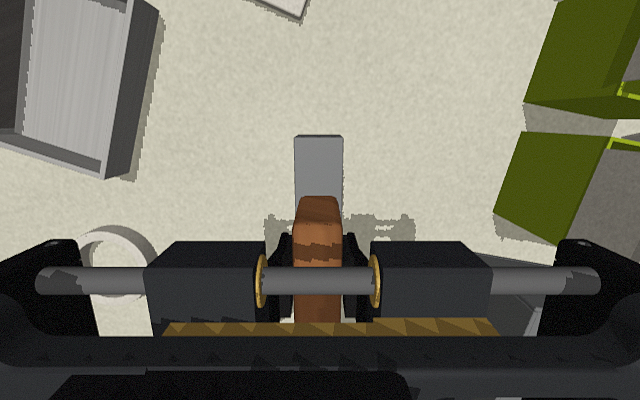

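The picture shows the scraper hanging straight between the pads at about (318,200). I'll continue down until it touches, which also tells me the grip height.

```bash
echo '{"motion": [[0,0,0.128,0,0,0],[0,0,0,0,0,0]]}' > mv.in && python3 steer.py mv.in | egrep 'tcp|act'
echo '{"motion": [[0,0,0.08,0,0,0],[0,0,0,0,0,0]]}' > mv.in && python3 steer.py mv.in | egrep 'tcp|act'
echo '{"motion": [[0,0,0.064,0,0,0],[0,0,0,0,0,0]]}' > mv.in && python3 steer.py mv.in | egrep 'tcp|act'
echo '{"motion": [[0,0,0.064,0,0,0],[0,0,0,0,0,0]]}' > mv.in && python3 steer.py mv.in | egrep 'tcp|act'
```

```text
tcp_pos: [474.0, -395.8, 70.4]
contact_force: [0.2, 0.2, -3.2]
tcp_pos: [474.3, -396.1, 65.9]
contact_force: [-0.3, -0.2, -3.7]
tcp_pos: [474.4, -396.1, 62.1]
contact_force: [0.1, -0.1, -3.4]
tcp_pos: [474.3, -396.1, 58.1]
contact_force: [1.0, -0.8, -3.5]
```

```bash
for i in 1; do echo '{"motion": [[0,0,0.048,0,0,0],[0,0,0,0,0,0]]}' > mv.in && python3 steer.py mv.in | egrep 'tcp|act'
echo '{"motion": [[0,0,0.048,0,0,0],[0,0,0,0,0,0]]}' > mv.in && python3 steer.py mv.in | egrep 'tcp|act'
echo '{"motion": [[0,0,0.032,0,0,0],[0,0,0,0,0,0]]}' > mv.in && python3 steer.py mv.in | egrep 'tcp|act';done
```

```text
tcp_pos: [474.4, -396.2, 55.2]
contact_force: [-0.3, 0.8, -3.2]
tcp_pos: [474.4, -396.2, 52.2]
contact_force: [0.0, -0.1, -3.1]
tcp_pos: [474.8, -396.7, 51.5]
contact_force: [-0.6, 1.5, 4.1]
```

Contact comes at TCP z of about 51.7, so the grip is about 71 mm up the handle, which is fine. I'll lift and carry.

```bash
echo '{"motion": [[0,0,-0.32,0,0,0],[0,0,-0.8,0,0,0],[0,0,-0.96,0,0,0],[0,0,-0.608,0,0,0],[0,0,0,0,0,0]]}' > mv.in && python3 steer.py mv.in |egrep 'tcp|act'
echo '{"motion": [[0.16,-0.4,0,0,0,0],[0.32,-0.8,0,0,0,0],[0.336,-0.832,0,0,0,0],[0.336,-0.832,0,0,0,0],[0.336,-0.832,0,0,0,0],[0.336,-0.832,0,0,0,0],[0.336,-0.832,0,0,0,0],[0.336,-0.832,0,0,0,0],[0.336,-0.832,0,0,0,0],[0.32,-0.72,0,0,0,0],[0.16,-0.32,0,0,0,0]]}' > mv.in && python3 steer.py mv.in|egrep 'tcp|act'
echo '{"motion": [[0,0,0,0,0,0.8425],[0,0,0,0,0,0.8425],[0,0,0,0,0,0],[0,0,0,0,0,0],[0,0,0,0,0,0]]}' > mv.in && python3 steer.py mv.in
python3 - <<'E'
from h import *
M,s=tool(); im=robot.snapshot("wrist"); cv2.imwrite("pics/w3.png",im[:,:,::-1])
im=robot.snapshot("scene"); cv2.imwrite("pics/s3.png",im[:,:,::-1])
print(to([587.1,135.5,170],-.151), s['qpos'])
c=project([592,167.6,100],M); print(c)
E
```

```text
tcp_pos: [476.6, -398.4, 224.4]
contact_force: [-0.0, 0.6, -2.6]
tcp_pos: [582.6, 140.6, 215.8]
contact_force: [0.1, -0.8, -3.7]
clock: 11.95
tcp_pos: [584.4, 137.0, 218.2]
eef_rot: [3.141, 0.001, -0.149]
contact_force: [0.4, -0.2, -2.6]
grip_width: 23.6
grip_force: 44.8
(array([ 2.7,  1.2, 48.5]), array([0.   , 0.   , 0.001])) [ 9.89903889e-02  1.65339897e-01  1.59799651e+00 -2.17537951e-05
  1.37881615e+00  1.81906623e+00]
(np.float64(285.13975546423956), np.float64(194.4714032093041))
```

View pics/w3.png

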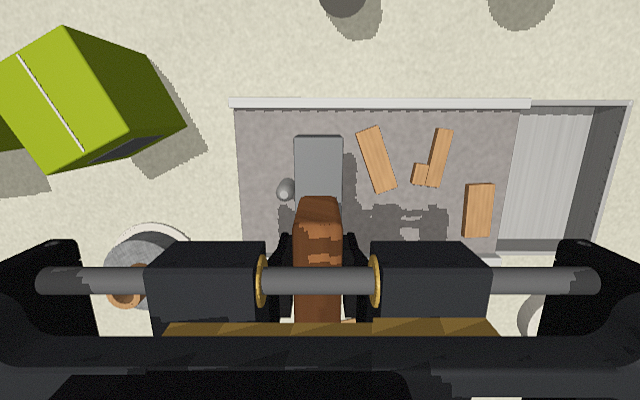

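The view shows the spindle tip at (285,187), the blade square to the plate, and all offcuts to its right (from 358 px). I'll lower it.

To row units: 30 mm is 0.48, 2.7 mm is 0.0432.

```bash
echo '{"motion": [[0.0432,0.0192,0.32,0,0,0],[0,0,0.56,0,0,0],[0,0,0.48,0,0,0],[0,0,0.192,0,0,0],[0,0,0,0,0,0]]}' > mv.in && python3 steer.py mv.in|egrep 'tcp|act'
echo '{"motion": [[0,0,0.064,0,0,0],[0,0,0.04,0,0,0],[0,0,0,0,0,0],[0,0,0,0,0,0]]}' > mv.in && python3 steer.py mv.in|egrep 'tcp|act'
python3 - <<'E'
from h import *
M,s=tool(); im=robot.snapshot("wrist"); cv2.imwrite("pics/w4.png",im[:,:,::-1])
print(to([555.45,-72.6,112.5],-.151), s['contact_force'])
E
```

```text
tcp_pos: [586.3, 135.5, 120.2]
contact_force: [-1.2, 0.3, -2.7]
tcp_pos: [587.4, 135.7, 115.5]
contact_force: [0.5, -0.1, -1.3]
(array([ -0.3, 210.7,   2.9]), array([-0.   , -0.001,  0.   ])) [ 0.53725116 -0.12171133 -1.25785785]
```

View pics/w4.png

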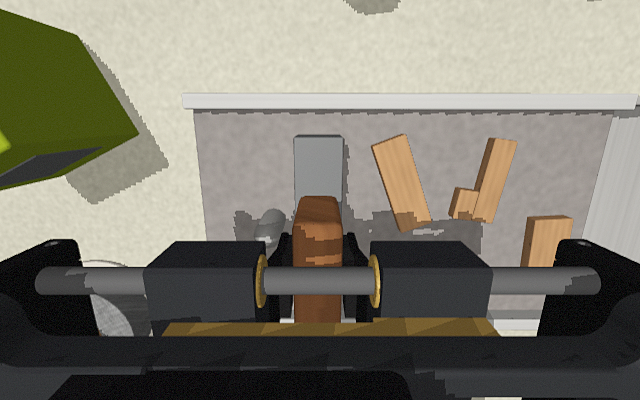

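Blade sits between spindle and offcuts, clear on both sides. I'll lower it slightly to confirm contact.

```bash
echo '{"motion": [[0,0,0.016,0,0,0],[0,0,0,0,0,0]]}' > mv.in && python3 steer.py mv.in|egrep 'tcp|act|rot'
echo '{"motion": [[0,0,0.016,0,0,0],[0,0,0,0,0,0]]}' > mv.in && python3 steer.py mv.in|egrep 'tcp|act|rot'
```

```text
tcp_pos: [587.0, 135.7, 114.0]
eef_rot: [3.142, 0.0, -0.151]
contact_force: [0.7, -0.1, -2.8]
tcp_pos: [587.0, 135.6, 112.9]
eef_rot: [3.142, 0.0, -0.151]
contact_force: [0.4, -0.7, -2.6]
```

```bash
echo '{"motion": [[0,0.08,0,0,0,0],[0,0.16,0,0,0,0],[0,0.16,0,0,0,0],[0,0.16,0,0,0,0],[0,0.16,0,0,0,0],[0,0.16,0,0,0,0],[0,0.16,0,0,0,0],[0,0.16,0,0,0,0],[0,0.16,0,0,0,0],[0,0.16,0,0,0,0]]}' > mv.in && python3 steer.py mv.in|egrep 'tcp|act|rot|for'
echo '{"motion": [[0,0.16,0,0,0,0],[0,0.16,0,0,0,0],[0,0.16,0,0,0,0],[0,0.16,0,0,0,0],[0,0.16,0,0,0,0],[0,0.16,0,0,0,0],[0,0.16,0,0,0,0],[0,0.16,0,0,0,0],[0,0.16,0,0,0,0],[0,0.16,0,0,0,0],[0,0.128,0,0,0,0],[0,0,0,0,0,0]]}' > mv.in && python3 steer.py mv.in|egrep 'tcp|act|rot|for'
python3 - <<'E'
from h import *
im=cv2.hconcat([robot.snapshot("scene")[120:300,180:420,::-1],robot.snapshot("top")[140:320,220:420,::-1]]); cv2.imwrite("pics/s5.png",cv2.resize(im,None,fx=1.8,fy=1.8))
E
```

```text
tcp_pos: [572.8, 41.1, 113.1]
eef_rot: [3.142, -0.0, -0.151]
contact_force: [0.2, 0.6, -3.4]
grip_force: 44.8
tcp_pos: [556.6, -65.7, 113.0]
eef_rot: [3.142, 0.0, -0.152]
contact_force: [0.2, 0.6, -3.6]
grip_force: 44.8
```

View pics/s5.png

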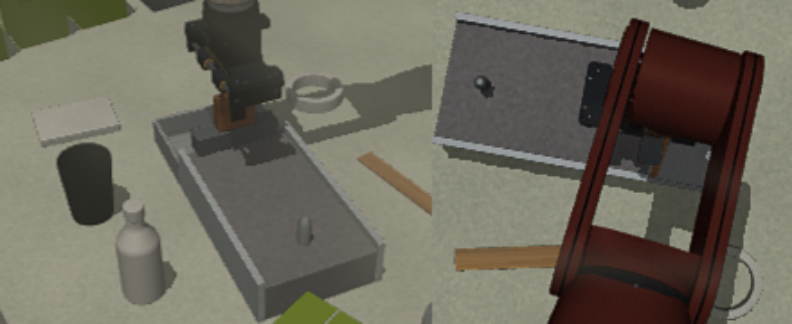

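The plate behind the blade is clear, and the tray is hidden by the arm. I'll push 14 mm further, lift and check the tray.

To row units: -40 mm is -0.64, -30 mm is -0.48.

```bash
echo '{"motion": [[0,0.112,0,0,0,0],[0,0.112,0,0,0,0],[0,0,0,0,0,0],[0,0,-0.48,0,0,0],[0,0,-0.64,0,0,0],[0,0,-0.64,0,0,0],[0,0,0,0,0,0],[0,0,0,0,0,0]]}' > mv.in && python3 steer.py mv.in|egrep 'clo|tcp|act|rot|for'
python3 - <<'E'
from h import *
M,s=tool()
w=robot.snapshot("wrist")[:,:,::-1]; cv2.imwrite("pics/w6.png",w)
m=cv2.inRange(cv2.cvtColor(w,cv2.COLOR_BGR2HSV),(5,90,60),(20,255,255))
y=-.151;S=np.array([592,167.6]);r=np.array([[np.cos(y),-np.sin(y)],[np.sin(y),np.cos(y)]])
for c in cv2.findContours(m,0,2)[0]:
    if cv2.contourArea(c)>60:
        q=cv2.minAreaRect(c); P=wrist(q[0],16,M)[0]; print(q,P.round(0),(r.T@(P[:2]-S)+[0,95]).round(0))
print(to([474,-397,220],.187))
E
```

```text
clock: 17.58
tcp_pos: [553.9, -78.7, 221.8]
eef_rot: [-3.141, 0.002, -0.151]
contact_force: [-1.6, 0.4, -3.9]
grip_force: 44.8
((330.5, 315.0), (40.0, 337.0), 90.0) [357. -67.  16.] [-197. -172.]
((372.4999694824219, 280.5), (52.99999237060547, 8.999998092651367), 90.0) [ 403. -131.   16.] [-142. -229.]
((260.6358947753906, 280.50823974609375), (10.949604988098145, 53.08441162109375), 3.4682295322418213) [426.  20.  16.] [-142.  -76.]
((317.0, 231.0), (70.0, 50.0), 90.0) [486. -67.  16.] [ -70. -153.]
((363.20166015625, 189.6873016357422), (44.53402328491211, 19.163705825805664), 7.352379322052002) [ 532. -133.   16.] [ -14. -211.]
((319.5, 121.0), (26.0, 7.0), 90.0) [622. -91.  16.] [  69. -156.]
(array([-30.7, 326.8,   0.9]), array([-0.001,  0.003, -0.338]))
```

View pics/w6.png

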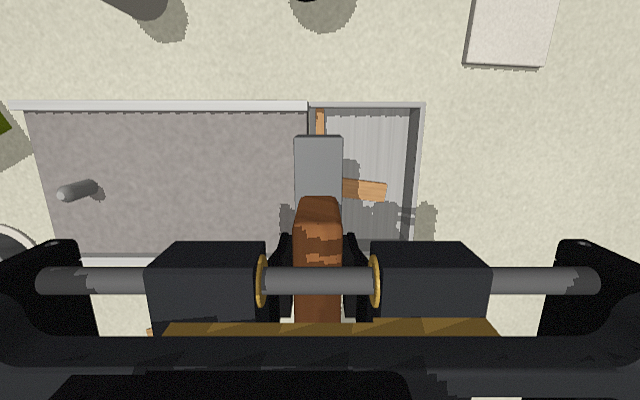

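Two offcuts show in the tray, at (320,120) and (365,189). The third is hidden by the scraper. I'll carry the scraper back to its old place and check the tray from above before releasing.

To row units: 30 mm is 0.48, -6 mm is -0.096, -0.169 rad is -0.845.

```bash
echo '{"motion": [[-0.048,0.48,0,0,0,0],[-0.08,0.88,0,0,0,0],[-0.096,0.96,0,0,0,0],[-0.08,0.96,0,0,0,0],[-0.08,0.96,0,0,0,0],[-0.08,0.672,0,0,0,0],[-0.0272,0.3168,0,0,0,0],[0,0,0,0,0,-0.845],[0,0,0,0,0,-0.845],[0,0,0,0,0,0],[0,0,0,0,0,0]]}' > mv.in && python3 steer.py mv.in|egrep 'clo|tcp|act|rot|for'
python3 - <<'E'
from h import *
print(to([474,-397,220],.187))
im=robot.snapshot("top")[:,:,::-1]
cv2.imwrite("pics/t7.png",cv2.resize(im[140:260,210:410],None,fx=4,fy=4,interpolation=2))
E
```

```text
clock: 19.0
tcp_pos: [475.2, -396.5, 222.2]
eef_rot: [-3.14, 0.001, 0.185]
contact_force: [0.5, -0.0, -3.3]
grip_force: 44.8
(array([-1.2,  0.2,  2.2]), array([-0.001,  0.001, -0.002]))
```

View pics/t7.png

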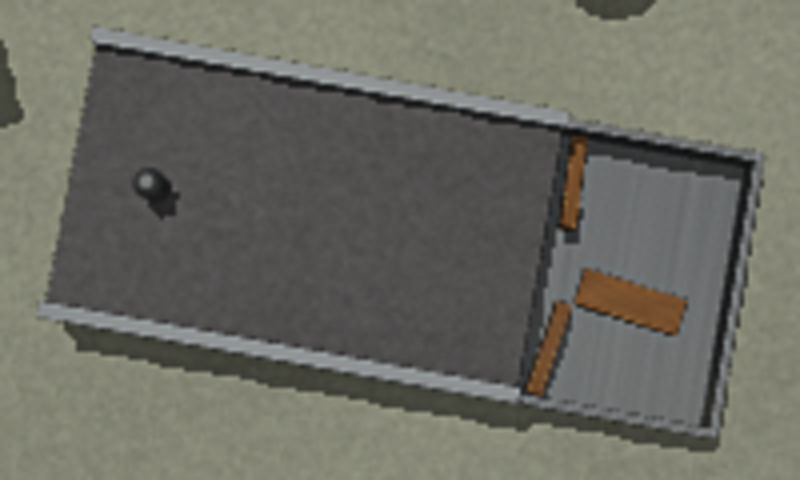

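All three offcuts are in the tray: two against the plate's end wall at (572,185) and (548,348), one flat at (630,300). Now I'll set the scraper down.

To row units: 30 mm is 0.48, 3 mm is 0.048.

```bash
echo '{"motion": [[0,0,0.48,0,0,0],[0,0,0.8,0,0,0],[0,0,0.8,0,0,0],[0,0,0.4,0,0,0],[0,0,0.16,0,0,0],[0,0,0.048,0,0,0],[0,0,0,0,0,0],[0,0,0,0,0,0]]}' > mv.in && python3 steer.py mv.in|egrep 'clo|tcp|act|rot|for'
echo '{"motion": [[0,0,0.024,0,0,0],[0,0,0.016,0,0,0],[0,0,0,0,0,0]]}' > mv.in && python3 steer.py mv.in|egrep 'clo|tcp|act|rot|for'
```

```text
clock: 20.05
tcp_pos: [475.9, -398.2, 56.7]
eef_rot: [3.139, -0.001, 0.187]
contact_force: [0.0, 1.0, -2.5]
grip_force: 44.8
clock: 20.42
tcp_pos: [475.1, -397.3, 52.5]
eef_rot: [-3.141, 0.0, 0.187]
contact_force: [-0.1, -0.3, -2.7]
grip_force: 44.8
```

```bash
echo '{"motion": [[0,0,0.016,0,0,0],[0,0,0,0,0,0]]}' > mv.in && python3 steer.py mv.in|egrep 'clo|tcp|act|rot|for'
echo '{"motion": [[0,0,0.0112,0,0,0],[0,0,0,0,0,0]]}' > mv.in && python3 steer.py mv.in|egrep 'clo|tcp|act|rot|for'
```

```text
clock: 20.68
tcp_pos: [475.2, -397.4, 51.6]
eef_rot: [3.142, -0.0, 0.187]
contact_force: [-0.1, -0.9, -2.4]
grip_force: 44.8
clock: 20.92
tcp_pos: [475.3, -397.5, 51.5]
eef_rot: [3.141, -0.0, 0.187]
contact_force: [-2.0, 2.8, 3.9]
grip_force: 44.8
```

```bash
echo '{"motion": [[0,0,0,0,0,0],[0,0,0,0,0,0],[0,0,0,0,0,0],[0,0,0,0,0,0],[0,0,0,0,0,0],[0,0,0,0,0,0]]}' > mv.in && python3 steer.py mv.in 85 |egrep 'clo|tcp|act|wid|for'
echo '{"motion": [[0,0,-0.32,0,0,0],[0,0,-0.8,0,0,0],[0,0,-0.96,0,0,0],[0,0,-0.8,0,0,0],[0,0,0,0,0,0],[0,0,0,0,0,0]]}' > mv.in && python3 steer.py mv.in|egrep 'clo|tcp|act|wid|for'
python3 - <<'E'
from h import *
M,s=tool()
w=robot.snapshot("wrist")[:,:,::-1]
m=cv2.inRange(cv2.cvtColor(w,cv2.COLOR_BGR2HSV),(0,110,30),(18,255,255))
for c in cv2.findContours(m,0,2)[0]:
    if cv2.contourArea(c)>500: q=cv2.minAreaRect(c); print(q,wrist(q[0],85,M))
print("to reel",to([499,372.5,220],.187),s['qpos'])
E
```

```text
clock: 21.68
tcp_pos: [475.2, -397.4, 50.8]
contact_force: [-0.3, -0.4, 1.0]
grip_width: 75.6
grip_force: 0.0
clock: 22.42
tcp_pos: [475.1, -397.3, 231.6]
contact_force: [-0.1, 0.6, -0.1]
grip_width: 85.1
grip_force: 0.0
((318.0, 187.5), (59.0, 22.0), 90.0) [[ 478.5625932  -396.98139534   85.        ]]
((79.82075500488281, 94.62263488769531), (57.14199447631836, 106.45443725585938), 74.05460357666016) [[ 525.87816141 -154.07112752   85.        ]]
((59.70492172241211, 19.245899200439453), (31.1442928314209, 41.46536636352539), 5.19442892074585) [[ 588.40531979 -137.77787642   85.        ]]
to reel (array([ 167.2, -751.3,   10.9]), array([-0.001,  0.001,  0.   ])) [-8.23685988e-01  2.00414688e-01  1.53262580e+00 -3.52897649e-05
  1.40758647e+00  5.59756434e-01]
```

Scraper stands where it was, upright. Next, over to the reel: measure its core with the wrist camera and check gift-box clearance.

```bash
echo '{"motion": [[0.128,-0.56,0,0,0,0],[0.208,-0.928,0,0,0,0],[0.208,-0.928,0,0,0,0],[0.208,-0.928,0,0,0,0],[0.208,-0.928,0,0,0,0],[0.208,-0.928,0,0,0,0],[0.208,-0.928,0,0,0,0],[0.208,-0.928,0,0,0,0],[0.208,-0.928,0,0,0,0],[0.208,-0.928,0,0,0,0],[0.208,-0.928,0,0,0,0],[0.208,-0.928,0,0,0,0]]}' > mv.in && python3 steer.py mv.in|egrep 'tcp|rot'
echo '{"motion": [[0.208,-0.928,0,0,0,0],[0.048,-0.32,0,0,0,0],[0,0,0,0,0,0],[0,0,0,0,0,0],[0,0,0,0,0,0],[0,0,0,0,0,0]]}' > mv.in && python3 steer.py mv.in|egrep 'clo|tcp|rot'
python3 - <<'E'
from h import *
print("box",top([[152,126],[187,115],[198,157],[163,166]],120).round(0))
M,s=tool()
w=robot.snapshot("wrist")[:,:,::-1]; cv2.imwrite("pics/w8.png",w)
m=cv2.inRange(cv2.cvtColor(w,cv2.COLOR_BGR2HSV),(0,80,40),(20,255,255))
for c in cv2.findContours(m,0,2)[0]:
    if cv2.contourArea(c)>100: q=cv2.minAreaRect(c); print(q,wrist(q[0],80,M))
print(project([499,372.5,80],M))
E
```

```text
tcp_pos: [496.9, 293.5, 228.8]
eef_rot: [3.141, 0.003, 0.187]
clock: 24.72
tcp_pos: [499.8, 370.5, 231.1]
eef_rot: [3.142, -0.0, 0.186]
box [[723. 391. 120.]
 [751. 310. 120.]
 [653. 280. 120.]
 [629. 360. 120.]]
((446.5, 326.5), (19.0, 317.0), 90.0) [[360.20046256 184.1697983   80.        ]]
((479.0, 280.5), (53.0, 26.0), 90.0) [[427.84609864 165.97687498  80.        ]]
((153.6197509765625, 280.3219299316406), (26.84198570251465, 54.3558235168457), 7.352379322052002) [[357.71506776 538.23590374  80.        ]]
((314.5, 186.0), (40.0, 35.0), 90.0) [[503.09330285 374.68687497  80.        ]]
(np.float64(315.81533505255373), np.float64(190.05533227901876))
```

View pics/w8.png

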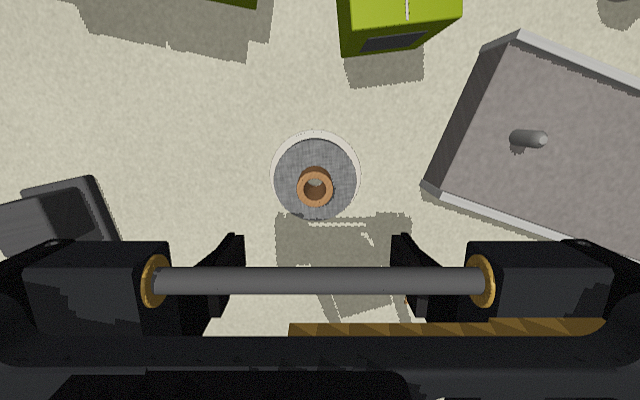

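The core's ring is centred at about (315,188) and the gift box is well clear. I'll descend and grip the core.

```bash
echo '{"motion": [[0.0128,-0.048,0.64,0,0,0],[0,0,0.8,0,0,0],[0,0,0.8,0,0,0],[0,0,0.48,0,0,0],[0,0,0.256,0,0,0],[0,0,0,0,0,0],[0,0,0,0,0,0]]}' > mv.in && python3 steer.py mv.in|egrep 'clo|tcp|act|rot'
echo '{"motion": [[0,0,0,0,0,0],[0,0,0,0,0,0],[0,0,0,0,0,0],[0,0,0,0,0,0],[0,0,0,0,0,0],[0,0,0,0,0,0],[0,0,0,0,0,0],[0,0,0,0,0,0]]}' > mv.in && python3 steer.py mv.in 20 40
echo '{"motion": [[0,0,-0.16,0,0,0],[0,0,-0.64,0,0,0],[0,0,-0.96,0,0,0],[0,0,-0.64,0,0,0],[0,0,-0.16,0,0,0],[0,0,0,0,0,0],[0,0,0,0,0,0],[0,0,0,0,0,0],[0,0,0,0,0,0]]}' > mv.in && python3 steer.py mv.in
python3 - <<'E'
from h import *
M,s=tool(); print(s['qpos'])
w=robot.snapshot("wrist")[:,:,::-1]; cv2.imwrite("pics/w9.png",w)
print("grip pt world",(M@[0,0,-19,1])[:3],to([592,167.6,205],.187))
E
```

```text
clock: 25.65
tcp_pos: [500.9, 375.4, 46.7]
eef_rot: [-3.141, -0.003, 0.187]
contact_force: [-0.2, -0.3, 0.1]
clock: 26.65
tcp_pos: [499.6, 374.6, 44.8]
eef_rot: [3.141, 0.0, 0.187]
contact_force: [-0.7, -1.7, 1.0]
grip_width: 39.5
grip_force: 40.0
clock: 27.78
tcp_pos: [499.1, 374.4, 203.5]
eef_rot: [3.141, 0.002, 0.187]
contact_force: [0.3, 0.5, -3.4]
grip_width: 39.1
grip_force: 40.0
[5.17270916e-01 2.32808073e-01 1.54810518e+00 1.24044457e-05
 1.36286038e+00 1.90076819e+00]
grip pt world [499.129237   374.41186136 222.4511172 ] (array([ 52.5, 220.5,  -1.1]), array([0.   , 0.001, 0.   ]))
```

The reel is held. I'll refine the spindle's position numerically: its axis from the wrist frames already saved, and the same from the top view.

Run:
```python
from h import *
def mk(p,e):
    M=np.eye(4);M[:3,:3]=R.from_euler('xyz',e).as_matrix();M[:3,3]=p;return M
M9,_=tool()
for n,M in (("w3",mk([584.4,137,218.2],[np.pi,0,-.1495])),("w8",mk([499.8,370.5,231.1],[np.pi,0,.1865])),("w9",M9)):
    im=cv2.imread(f"pics/{n}.png")
    t=project([592,167.6,100],M);f=project([592,167.6,60],M);print(n,"tip",np.round(t,1),"foot",np.round(f,1))
    x,y=map(int,np.mean([t,f],0)); x0,y0=x-32,y-24
    p=im[y0:y0+48,x0:x0+64]; g=p.mean(2)
    s=p.astype(float); print("means",s.mean((0,1)).round())
    for r in range(4,44,2): print(y0+r,' '.join(f"{int(v):3d}" for v in g[r,4:60:2]))
    print("cols from",x0+4)
```

```text
w3 tip [285.  194.7] foot [288.9 185.4]
means [131. 137. 144.]
170 158 159 155 157 159 157 159 158 156 157 155 155 158 158 159 159 160 158 116 146 145 145 146 145 146 145 143 144
172 160 162 156 159 160 156 156 157 160 159 160 158 162 164 160 158 159 161 109 146 144 143 146 144 146 143 146 146
174 162 167 164 164 163 160 159 160 159 159 159 159 162 161 156 154 156 162 105 148 143 142 146 142 145 142 145 143
176 165 167 164 161 160 159 158 159 160 160 159 159 160 157 159 158 158 165 103 143 145 145 145 145 145 145 143 145
178 162 159 160 157 155 158 157 153 156 159 155 157 162 125 113  99 132 153 126 146 146 145 144 146 144 145 142 143
180 159 158 159 157 158 160 156 154 159 159 156 159 115 115 113 105 101  84 110 146 146 145 143 143 144 144 144 143
182 159 154 161 160 159 159 156 156 154 155 161 117 119 117 112 108 101  92  85 147 145 143 144 144 144 145 144 143
184 159 157 162 156 159 155 153 152 155 157 159 118 119 123 113 107  94  91  69 148 144 145 142 144 143 144 142 143
186 157 160 156 153 157 156 156 156 161 159 120 133 133 136 127 117  99  85  63 147 144 146 143 144 145 144 1
[... 5390 characters left out ...]
54  88  96  94  94  92  89  86  82  78  76  57  60  61  69  76  81  84  87  86  94 150 149 148 147 152 156
151 150 153 135  92  92  92  97  98  97  95 130 156 155 145 133 124 117 104  88 119 142 149 146 148 146 151 155 158
153 150 146 120  89  93  93  99  98  96  95 156 152 147 147 143 146 148 146 151 150 147 148 149 148 141 144 153 161
155 150 148 147 126  87  92  95  95  89  91 155 153 150 148 148 151 147 146 150 151 152 151 150 144 141 144 155 159
157 150 149 150 145  78 165 126 125 155 155 152 154 157 153 154 155 151 147 148 147 152 151 148 143 146 145 153 154
159 147 147 151 151 154 155 152 150 149 151 152 152 157 154 152 153 148 144 146 145 145 145 146 150 148 147 152 150
cols from 527
```

Run:
```python
from h import *
def mk(p,e):
    M=np.eye(4);M[:3,:3]=R.from_euler('xyz',e).as_matrix();M[:3,3]=p;return M
M9,_=tool()
W=[wrist(p,100,M)[0] for p,M in(([283.5,194.8],mk([584.4,137,218.2],[np.pi,0,-.1495])),([544.5,140],mk([499.8,370.5,231.1],[np.pi,0,.1865])),([571,143],M9))]
print(np.round(W,1))
M8=mk([499.8,370.5,231.1],[np.pi,0,.1865])
im=cv2.imread("pics/w8.png"); m=cv2.inRange(cv2.cvtColor(im,cv2.COLOR_BGR2HSV),(5,100,90),(20,255,255)); 
ys,xs=np.where(m[160:215,290:340]); print("ring px",xs.min()+290,xs.max()+290,ys.min()+160,ys.max()+160)
for r in range(164,212,3): print(r,' '.join(f"{int(v):3d}" for v in im[r,294:338:3].mean(1)))
for cy in (187,188.3,189.5):
    P=wrist([314.7,cy],80,M8)[0]; print(cy,P.round(1),"in tool x",M8[:3,0]@(P-[499.6,374.6,80]))
```

```text
[[592.1 169.1 100. ]
 [592.5 168.3 100. ]
 [592.2 168.8 100. ]]
ring px 297 332 166 206
164 121 119 133 138 124 132 131 146 123 122 128 125 119 140 141
167 127 127 134 135 118  69  77  74  72  81 145 134 127 130 141
170 136 128 142  95  76  76  71  70  71  78  61 135 137 127 129
173 135 130 137  71 109 136 134 136 143 121  58  60 144 136 132
176 136 130  57 142 135 132 137 131 130 131 142  87  88 131 127
179 139 135 144 133 135 105 111 119 109 129 133 139  54 137 131
182 135 102 142 138  64 125 127 130 125 120 139 129 141 110 123
185 123 135 129 126  55  56  85 110 102  72  64 139 132 108 121
188 134 142 139  95  55  62  76  76  79  76  65 138 141  49 129
191 129 134 130 105  56  67  76  78  77  78  62 137 131  62 126
194 121 108 131 135  59  69  74  78  78  71  78 138 135  71 127
197 123 125 137 132 120  72  80  77  81  74 141 132 115  66 131
200 136 137 121 136 136 141 106  98 132 135 135 134  67 120 129
203 127 135 124 130 127 136 135 133 136 136 125  65 137 124 129
206 125 129 125 138 140 121 131 126 116 126 133 122 128 120 132
209 134 120 131 138 137 127 139 123 129 124 137 122 130 125 132
187 [502.  374.3  80. ] in tool x 2.3228034456497335
188.3 [500.6 374.   80. ] in tool x 0.9043889851792827
189.5 [499.3 373.8  80. ] in tool x -0.407976470670501
```

Wrist and top views agree: the spindle is at (592.2,168.3) and the reel is centred in the grip. I'll move over it.

Units first: shifts go in shares of 62.5 mm and turns go in units of 0.2 rad. So 50 mm is 0.8, 46 mm is 0.736.

```bash
echo '{"motion": [[0.096,0.4,0,0,0,0],[0.176,0.736,0,0,0,0],[0.192,0.8,0,0,0,0],[0.192,0.8,0,0,0,0],[0.128,0.544,0,0,0,0],[0.048,0.224,0,0,0,0],[0,0,0,0,0,0],[0,0,0,0,0,0],[0,0,0.48,0,0,0],[0,0,0.256,0,0,0],[0,0,0,0,0,0],[0,0,0,0,0,0]]}' > mv.in && python3 steer.py mv.in
python3 -c "
from h import *
print(to([592.2,168.3,150],.187),tool()[1]['qpos'])"
```

```text
clock: 29.32
tcp_pos: [591.9, 169.7, 159.7]
eef_rot: [-3.142, -0.001, 0.188]
contact_force: [-0.3, -0.5, -2.7]
grip_width: 39.7
grip_force: 40.0
(array([0.1, 1.5, 9.7]), array([-0.   , -0.001,  0.001])) [1.51222042e-01 2.47581497e-01 1.61515430e+00 5.60487909e-05
 1.27779590e+00 1.53407599e+00]
```

To row units: 4 mm is 0.064, 3 mm is 0.048.

```bash
echo '{"motion": [[0,0.024,0.048,0,0,0],[0,0,0.064,0,0,0],[0,0,0,0,0,0],[0,0,0,0,0,0]]}' > mv.in && python3 steer.py mv.in|egrep 'tcp|act|mom'
echo '{"motion": [[0,0,0.064,0,0,0],[0,0,0.064,0,0,0],[0,0,0,0,0,0]]}' > mv.in && python3 steer.py mv.in|egrep 'tcp|act|mom'
echo '{"motion": [[0,0,0.064,0,0,0],[0,0,0.064,0,0,0],[0,0,0,0,0,0]]}' > mv.in && python3 steer.py mv.in|egrep 'tcp|act|mom'
```

```text
tcp_pos: [591.8, 167.7, 151.9]
contact_force: [0.1, 0.2, -4.0]
tcp_pos: [591.3, 167.6, 143.1]
contact_force: [-1.0, 0.8, -2.5]
tcp_pos: [591.3, 167.7, 135.2]
contact_force: [-0.1, 0.5, -3.0]
```

It is entering freely. I'll continue.

To row units: 4 mm is 0.064.

```bash
echo '{"motion": [[0,0,0.064,0,0,0],[0,0,0.064,0,0,0],[0,0,0,0,0,0]]}' > mv.in && python3 steer.py mv.in|egrep 'tcp|act'
echo '{"motion": [[0,0,0.064,0,0,0],[0,0,0.064,0,0,0],[0,0,0,0,0,0]]}' > mv.in && python3 steer.py mv.in|egrep 'tcp|act'
echo '{"motion": [[0,0,0.064,0,0,0],[0,0,0.064,0,0,0],[0,0,0,0,0,0]]}' > mv.in && python3 steer.py mv.in|egrep 'tcp|act'
echo '{"motion": [[0,0,0.04,0,0,0],[0,0,0,0,0,0],[0,0,0,0,0,0]]}' > mv.in && python3 steer.py mv.in|egrep 'tcp|act|rot'
```

```text
tcp_pos: [591.3, 167.7, 127.2]
contact_force: [0.1, -0.5, -3.2]
tcp_pos: [591.3, 167.7, 119.2]
contact_force: [0.1, -0.0, -2.9]
tcp_pos: [591.3, 167.7, 111.2]
contact_force: [-0.2, -0.4, -2.6]
tcp_pos: [591.8, 167.7, 109.4]
eef_rot: [3.142, -0.0, 0.187]
contact_force: [0.2, 0.6, -3.5]
```

```bash
echo '{"motion": [[0,0,0.032,0,0,0],[0,0,0,0,0,0]]}' > mv.in && python3 steer.py mv.in|egrep 'tcp|act'
echo '{"motion": [[0,0,0.0192,0,0,0],[0,0,0,0,0,0]]}' > mv.in && python3 steer.py mv.in|egrep 'tcp|act'
echo '{"motion": [[0,0,0.016,0,0,0],[0,0,0,0,0,0]]}' > mv.in && python3 steer.py mv.in|egrep 'tcp|act'
echo '{"motion": [[0,0,0.0112,0,0,0],[0,0,0,0,0,0]]}' > mv.in && python3 steer.py mv.in|egrep 'tcp|act'
```

```text
tcp_pos: [591.6, 167.7, 107.1]
contact_force: [-0.3, 0.9, -3.8]
tcp_pos: [591.7, 167.7, 106.0]
contact_force: [-0.2, 0.0, -2.6]
tcp_pos: [591.7, 167.7, 105.0]
contact_force: [-0.1, -0.3, -2.8]
tcp_pos: [591.8, 167.8, 104.8]
contact_force: [-1.7, -1.3, -0.1]
```

Contact comes at 104.8, as expected. I'll press slightly, release and retreat.

To row units: 0.5 mm is 0.008.

```bash
echo '{"motion": [[0,0,0.008,0,0,0],[0,0,0,0,0,0]]}' > mv.in && python3 steer.py mv.in|egrep 'tcp|act'
echo '{"motion": [[0,0,0,0,0,0],[0,0,0,0,0,0],[0,0,0,0,0,0],[0,0,0,0,0,0],[0,0,0,0,0,0],[0,0,0,0,0,0]]}' > mv.in && python3 steer.py mv.in 80|egrep 'tcp|act|wid|for'
echo '{"motion": [[0,0,-0.32,0,0,0],[0,0,-0.64,0,0,0],[0,0,-0.96,0,0,0],[0,0,-0.48,0,0,0],[0,0,0,0,0,0],[0,0,0,0,0,0]]}' > mv.in && python3 steer.py mv.in|egrep 'clo|tcp|act|wid'
python3 - <<'E'
from h import *
M,s=tool()
w=robot.snapshot("wrist")[:,:,::-1]; sc=robot.snapshot("scene")[:,:,::-1]; cv2.imwrite("pics/s11.png",sc)
def ring(im,roi):
    x,y,X,Y=roi; m=cv2.inRange(cv2.cvtColor(im,cv2.COLOR_BGR2HSV),(3,90,60),(20,255,255))[y:Y,x:X]
    for c in cv2.findContours(m,0,2)[0]:
        if cv2.contourArea(c)>60: b=cv2.boundingRect(c); print("core box",(b[0]+x,b[1]+y,b[2],b[3]))
p=project([592.2,168.3,140],M); print("expected core top px",np.round(p,1), "edges",np.round([project([592.2+d,168.3,140],M) for d in(-20,20)],1))
ring(w,(230,100,400,235)); ring(sc,(300,170,420,290))
c=robot.camera_model("scene");T=np.linalg.inv(np.array(c['T']))
for P in ([592.2,168.3,140],[592.2,168.3,100]):
    q=T[:3,:3]@P+T[:3,3]; print("scene px",c['cx']-c['fx']*q[0]/q[2],c['cy']+c['fy']*q[1]/q[2])
E
```

```text
tcp_pos: [591.8, 167.8, 104.7]
contact_force: [-5.1, 0.6, 5.3]
tcp_pos: [591.8, 167.7, 103.9]
contact_force: [0.3, -0.3, -0.0]
grip_width: 79.3
grip_force: 0.0
clock: 34.83
tcp_pos: [591.3, 167.7, 253.5]
contact_force: [-0.7, 0.5, -1.1]
grip_width: 80.2
expected core top px [317.3 197.9] edges [[313.4 217.6]
 [321.3 177.4]]
core box (297, 171, 42, 47)
core box (341, 223, 18, 24)
core box (382, 206, 38, 33)
scene px 348.8856653491032 228.17440255884117
scene px 348.29964331604043 241.380069107864
```

Core is upright at the expected pixels in both views, and the robot is clear. Handing in.

```bash
python3 -c "
from rig import robot
print(robot.job_done())"
```

```text
the job is handed in; nothing more can be done
None
```

I handed the job in at about 35 s: the offcuts are in the tray, the scraper stands upright on the table and the reel is seated on the spindle, all by my own measurements because the hand-in returned no verdict; I also viewed 12 pictures, two over the limit of 10.

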